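# Return the stepped setting block to its labelled slot

## Robot

A 6-joint arm with a two-finger parallel gripper is mounted at the origin on the work surface. World frame = base frame: x ahead of the robot, y to its left, z up, the work surface at z = 0. Lengths are in m, angles in rad, forces in N, time in s.
With the tool pointing down it reaches from about 0.3 to 0.775 m from the base axis. Payload 14.6 kg.
Tool frame: the origin (TCP) lies at the very end of the fingers, on their centre line; the grasp point (between the pads) lies 19 mm behind it; z points along the fingers, y is the line along which they close (so a half turn about z gives the same grasp; the last joint's range is limited). The gripper opens to 94 mm and grips with 3 to 60 N. Pads are 16 mm wide; open, the fingers measure 119 mm over their backs; the gripper's body (75 mm by 177 mm) begins 78 mm behind the grasp point.
Start: joints at [1.209, 0.3, 1.521, -0, 1.321, -0.067], TCP at [0.16, 0.526, 0.205] pointing down, gripper open.
Joint ranges: [-3.03, 3.03], [-0.79, 2.21], [0.23, 2.52], [-1.04, 4.18], [0, 3.07], [-2.55, 2.55]. Speed limits (rad/s): [2.22, 2.22, 2.57, 3.14, 3.14, 3.14].

## Interface

Orientations are given as a unit quaternion [x, y, z, w].
In Python, from plant import env gives the robot as it stands.
- The arm moves only by the tool carry_out, never from a script. Its arguments are lists of equal length, an entry for each row: "translation": the shift along the tool's x, y, z scaled (see below), a list of three; "twist": the turn, a rotation vector about the tool's x, y, z scaled (see below), a list of three; "fingers": the closure, from 0 (fully open) to 1 (shut). A call has 1 to 12 rows; each row shifts and turns the commanded pose from where the row before left it, along the tool's axes as they then stand; what a row does not reach is not made up. The controller multiplies each number of a shift by 20 mm and each number of a turn by 5 degrees. A row lasts 1/8 s, in which the tool goes at most 62.5 mm and 10.7 degrees, less where a joint would pass 70% of its speed; a pose out of reach is approached as far as the arm can. A call with a number of a shift or a turn outside -1 to 1 is refused whole. A call with a gripper value outside its range is refused whole. The fingers move at their own pace and stop on an object; "newtons" is the grip in N (left out, the last holds). Time passes only in rows, so rows that do not move let the fingers close. It gives the time, the measured TCP pose, the force, the opening and the grip force at its end, in the units of the state.
- env.get_state(): the state, without advancing time (a new reading comes with each control period).
- env.get_image(name): name is "scene" or "top"; returns a dict with "color" (384x512x3 uint8, red, green, blue), "z_map" (384x512 float32, m along the optical axis (not along the pixel's ray), 0 where there is no reading), "fx", "fy", "cx", "cy" (pixels), "rvec" (rotation vector, rad) and "tvec" (3), from world to camera coordinates, as OpenCV has them. Camera axes: x right, y down, z forward; pixel columns grow to the right and rows downward; lengths in m; the calibration is good to about 2 mm. A picture is of the moment at which its call begins.
- env.finish_job(): hands the job in; it is judged then, once.
The state is a dict: "time_s": time; "qpos": joint angles; "qd": joint speeds; "tau": joint torques, N m; "position": TCP position; "orientation": TCP orientation; "ft_force": force on the tool from outside, world axes, zero at the start; "wrist_torque": the same for the moment, N m; "width": finger opening in m; "grasp_force": force on a finger pad.
Only numpy, scipy, OpenCV 4.12 (cv2) and the standard library are available. Lean on these libraries where they do the work, as an engineer would, in place of code of your own. Each camera call takes 0.05 s, during which the arm holds its last target. There are 200 camera calls.

## Task

The needle height is set, so put the stepped setting block back in the storage rack: stand it upright in the empty shallow slot whose label shows its stepped outline, flat on the slot's floor and with its long sides along the slot's long sides (either end first). Set it down instead of dropping it, and leave the round and the hexagonal setting blocks where they are.

Things in the scene. Friction and masses are not known exactly. Their poses are not given: they have to be found in the camera images.
- stepped_mid (a point): Centre, half-way up, of the stepped setting block: loose bare metal, 0.2 kg, upright on the bench, 70 mm tall. Lower part 40 (its x) x 28 (its y) x 45 mm high; above that only the half on its +x side (20 x 28 mm) goes on up to 70 mm, making a step. The point is 35 mm over the underside, mid of the 40 x 28 outline. z up. Grip it across its 28 mm (y).
- stepped_slot_floor (a point): Centre of the floor of the stepped block's slot, one of three 95 mm apart along y, in any order, in a low fixed grey rack. Black-floored pocket 60 (x) x 48 (y) mm, 8 mm deep; floor 10 mm, rim 18 mm above the bench. z up. A flat white label on its +x side has a black stepped outline; the others show a disc (slot holds the round block) and a hexagon (slot empty too).
- round_mid (a point): Centre, half-way up, of the round setting block: a loose bare-metal cylinder 36 mm across and 50 mm tall, standing in its own slot of the rack. To be left alone.
- hexagonal_mid (a point): Centre, half-way up, of the hexagonal setting block: loose bare metal prism, 34 mm across flats, 55 mm tall, on the bench as it is still in use. It, the stepped block and a small amber jar (42 mm across, 55 mm tall) stand in a row before the rack, in any order, at least 85 mm between centres. To be left alone.
Mind the look-alikes: they are no part of the job. What is shaped like the part that bears stepped_mid but blue is not meant.

How it is judged:
At the end, for the whole second after the job is handed in: The stepped block stands upright (tilt under 5 degrees, step end up) on the floor of its own slot, its centre 35 mm over the floor within 4 mm and within 14 mm of the slot's centre each way, its long side along the slot's within 15 degrees either way round, released and at rest (x of stepped_mid in the frame of stepped_slot_floor between -0.014 and 0.014 m and y of stepped_mid in the frame of stepped_slot_floor between -0.014 and 0.014 m and z of stepped_mid in the frame of stepped_slot_floor between 0.031 and 0.039 m and angle between stepped_mid's own z axis and vertical below 0.09 rad and angle between the x axis of stepped_mid and the x axis of stepped_slot_floor, either way round below 0.26 rad and linear speed of stepped below 0.02 m/s); the robot touches nothing.
It fails at once if the stepped block is dropped (moves faster than 0.6 m/s with no finger on it, a fall of some 20 mm) (contact force between stepped and the fingers below 0.05 N and linear speed of stepped above 0.6 m/s).
It fails at once if the round block is moved more than 25 mm (distance of round_mid from where it was at the start of the episode above 0.025 m).
It fails at once if the hexagonal block is moved more than 25 mm (distance of hexagonal_mid from where it was at the start of the episode above 0.025 m).
It also fails if it takes over 32 s, if anything falls off the work surface, if the arm or the gripper's body presses on something with over 40 N, if the wrist force passes 120 N, or if a joint passes its speed limit or range.

## Working session

There is one attempt and no reset: what is moved stays moved. The work goes in short steps, Python scripts to look and compute and a tool call to move; the robot and the scene stay as the last step left them, time stands still between calls to the robot, and variables do not carry over. Pictures are saved under pics/ and viewed, at most 10 in all, crops included, and the job is handed in when it is done.

Besides the shell and the picture viewer there is one more tool, called in YAML: its name, and indented under it one key for each argument. carry_out: Moves the arm, as the interface text tells. Its arguments: {"type":"object","properties":{"translation":{"type":"array","items":{"type":"array","items":{"type":"number","minimum":-1,"maximum":1}}},"twist":{"type":"array","items":{"type":"array","items":{"type":"number","minimum":-1,"maximum":1}}},"fingers":{"type":"array","items":{"type":"number"}},"newtons":{"type":"number"}},"required":["translation","twist","fingers"]}

```bash
mkdir -p pics
cat > h.py <<'E'
import numpy as np,cv2
from plant import env
def cloud(im):
    z=im["z_map"];v,u=np.indices(z.shape)
    p=np.stack([(u-im["cx"])/im["fx"]*z,(v-im["cy"])/im["fy"]*z,z],-1)
    R=cv2.Rodrigues(np.array(im["rvec"],float))[0]
    return (p-np.array(im["tvec"]).ravel())@R
E
python3 - <<'E'
from h import *
for n in("top","scene"):
    im=env.get_image(n);np.savez(f"{n}0.npz",**im)
    cv2.imwrite(f"pics/{n}0.png",im["color"][:,:,::-1])
print(env.get_state())
E
```

```text
{'time_s': 0.1, 'qpos': array([ 1.20940613e+00,  3.00408799e-01,  1.52148324e+00, -5.68541274e-06,
        1.32073853e+00, -6.65892901e-02]), 'qd': array([ 0.00032794, -0.00021124, -0.00206283,  0.00022215, -0.00029481,
       -0.00018202]), 'tau': array([ 1.76014106e-03, -5.32641256e+01, -3.53280473e+01,  7.09620793e-02,
        2.35517370e-02, -7.04013974e-05]), 'position': array([0.1597187 , 0.52605638, 0.2049619 ]), 'orientation': array([ 1.46866556e-01,  9.89156178e-01, -5.07706166e-04, -1.07514980e-04]), 'ft_force': array([-0.63399166,  0.54121162, -0.41089184]), 'wrist_torque': array([ 0.02382036, -0.02127988, -0.03195292]), 'grasp_force': 0.0, 'width': 0.0937921887173442}
```

View pics/top0.png

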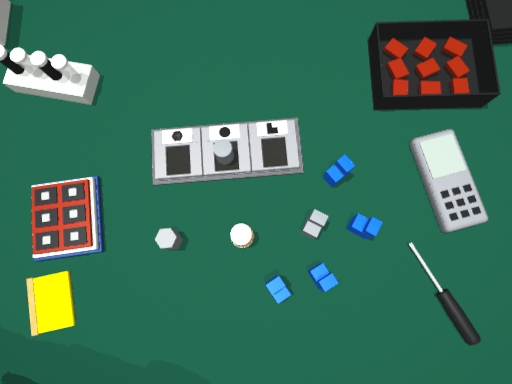

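View pics/scene0.png

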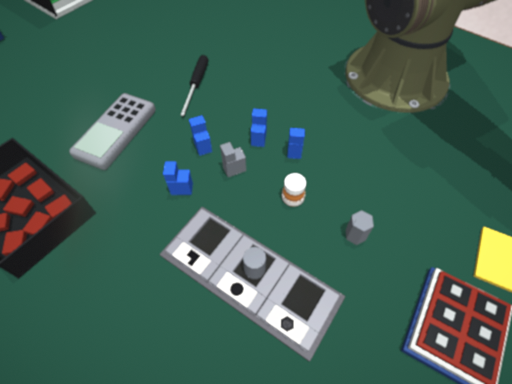

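The top view shows the bare-metal stepped block at about (315,223). Four blue look-alikes stand at (340,170), (366,226), (323,277) and (278,290), and the grey one fits the description. The stepped-label slot is the right one, with its pocket at (274,152) and label at (272,128). The disc slot holds the round block at (223,152), and the hexagon slot is at (178,160).

Run:
```python
from h import *
im=dict(np.load("top0.npz"));P=cloud(im);c=im["color"].astype(int)
crop=im["color"][100:310,220:400,::-1];cv2.imwrite("pics/crop.png",cv2.resize(crop,None,fx=2.8,fy=2.8,interpolation=cv2.INTER_CUBIC))
R=cv2.Rodrigues(np.array(im["rvec"],float))[0];print("cam",-R.T@np.array(im["tvec"]).ravel(),im["fx"])
def rect(m,t):
    q=P[m][:,:2];r=cv2.minAreaRect((q*1000).astype(np.float32));print(t,m.sum(),r,P[m].mean(0).round(4));return r
u=np.zeros(c.shape[:2],bool)
s=u.copy();s[203:245,295:335]=1
grey=(c.max(2)-c.min(2)<30)&(c.mean(2)>60)
z=P[...,2]
rect(s&(z>.062)&(z<.08),"top");rect(s&(z>.038)&(z<.052),"step");rect(s&(z>.038)&(z<.08),"both")
# pocket and rack
s=u.copy();s[136:170,255:292]=1
rect(s&(c.max(2)<45)&(z<.014)&(z>.004),"pocket floor")
s=u.copy();s[110:190,145:310]=1
rect(s&(z>.014)&(z<.022),"rack rim")
# other obstacles: blue
b=((c[...,2]-c[...,0]>60)&(z>.03)).astype(np.uint8)
n,l,st,ce=cv2.connectedComponentsWithStats(b)
for i in range(1,n):
    if st[i,4]>60: rect(l==i,f"blue {ce[i].round()}")
s=u.copy();s[215:255,225:260]=1;rect(s&(z>.05),"jar")
s=u.copy();s[135:170,205:240]=1;rect(s&(z>.05),"round")
```

```text
cam [ 0.38742814 -0.0352619   0.70797294] 365.826574169814
top 199 ((470.8245849609375, -137.45620727539062), (27.79342269897461, 20.40843391418457), 61.90196990966797) [ 0.4704 -0.137   0.0706]
step 189 ((453.4778137207031, -127.99689483642578), (27.031293869018555, 20.475595474243164), 61.13867950439453) [ 0.4532 -0.128   0.0458]
both 410 ((462.142333984375, -132.72877502441406), (27.801494598388672, 40.20246124267578), 61.62799072265625) [ 0.4622 -0.1326  0.0584]
pocket floor 0 ((0.0, 0.0), (0.0, 0.0), 0.0) [nan nan nan]
rack rim 4603 ((617.4356689453125, 31.15094757080078), (99.21110534667969, 282.53155517578125), 3.612844705581665) [0.622  0.0313 0.0187]
blue [339. 169.] 445 ((488.0835266113281, -110.9107437133789), (32.0471076965332, 249.77992248535156), 45.76164245605469) [ 0.5593 -0.181   0.061 ]
blue [365. 226.] 494 ((436.82769775390625, -137.13955688476562), (46.4130973815918, 221.6378173828125), 14.040942192077637) [ 0.4563 -0.2213  0.0589]
blue [323. 278.] 458 ((384.5263671875, -103.56904602050781), (129.14736938476562, 44.923362731933594), 68.38749694824219) [ 0.3682 -0.1415  0.0604]
blue [278. 289.] 390 ((360.2843322753906, -56.35586166381836), (68.4023666381836, 27.997039794921875), 32.063079833984375) [ 0.3494 -0.0632  0.0607]
jar 363 ((429.056640625, -17.066112518310547), (84.26118469238281, 36.50130081176758), 45.585601806640625) [ 0.4444 -0.0007  0.0647]
round 309 ((507.66436767578125, -6.217903137207031), (244.88104248046875, 35.1348762512207), 21.74502182006836) [0.6003 0.0314 0.0709]<stdin>:6: RuntimeWarning: Mean of empty slice.
  ret = um.true_divide(
```

View pics/crop.png

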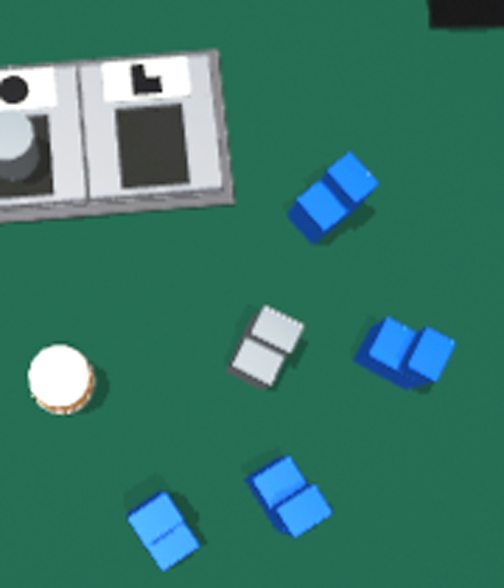

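Crop confirms it: the only bare-metal stepped block is at (315,223) and the slot with the stepped label is the right-hand one. Next I measure the pocket and work out the move.

```bash
cat >> h.py <<'E'
from scipy.spatial.transform import Rotation as Ro
def go(pos,yaw_y):  # tool y axis world angle deg; prints the turn first, then shift in turned tool frame
    s=env.get_state();R=Ro.from_quat(s["orientation"]);m=R.as_matrix()
    a=np.radians(yaw_y);y=np.array([np.cos(a),np.sin(a),0]);z=np.array([0,0,-1.]);T=np.stack([np.cross(y,z),y,z],1)
    rv=(R.inv()*Ro.from_matrix(T)).as_rotvec()
    d=np.array(pos)-s["position"]
    print("t",round(s["time_s"],2),"pos",s["position"].round(4),"width",round(s["width"],4),"f",s["ft_force"].round(1),s["grasp_force"])
    print("turn units",(np.degrees(rv)/5).round(2),"shift after turn units",(T.T@d/.02).round(2),"before turn",(m.T@d/.02).round(2))
E
python3 - <<'E'
from h import *
im=dict(np.load("top0.npz"));P=cloud(im);c=im["color"].astype(int)
print(P[152,274],c[152,274],c[125:180:6,274].tolist())
s=np.zeros(c.shape[:2],bool);s[130:175,248:300]=1
for t in(70,100,130):
    m=s&(c.max(2)<t)
    n,l,st,ce=cv2.connectedComponentsWithStats(m.astype(np.uint8));i=1+st[1:,4].argmax();m=l==i
    print(t,cv2.minAreaRect((P[m][:,:2]*1000).astype(np.float32)),np.median(P[m],0),m.sum())
go([.4638,-.1337,.2],61.4)
E
```

```text
[ 0.61064307 -0.0656833   0.01193344] [61 62 59] [[255, 255, 255], [41, 41, 46], [162, 165, 171], [62, 63, 59], [63, 63, 60], [61, 63, 55], [61, 62, 55], [199, 203, 207], [143, 142, 146], [36, 111, 85]]
70 ((513.471435546875, -62.82109069824219), (47.87963104248047, 253.56112670898438), 88.3596420288086) [ 0.61077101 -0.06580749  0.01134643] 607
100 ((513.8407592773438, -62.83251190185547), (47.89998245239258, 254.29661560058594), 88.36384582519531) [ 0.61136527 -0.06565124  0.01136203] 650
130 ((513.843994140625, -63.41203308105469), (51.08324432373047, 253.9371795654297), 88.82035827636719) [ 0.61111484 -0.06539717  0.01139311] 685
t 0.1 pos [0.1597 0.5261 0.205 ] width 0.0938 f [-0.6  0.5 -0.4] 0.0
turn units [-0.01  0.    2.34] shift after turn units [-29.14 -21.68   0.25] before turn [-24.13 -27.15   0.27]
```

carry_out:
  translation:
    - [0,0,0]
    - [0,0,0]
    - [0,0,0]
    - [-0.97,-0.72,0]
    - [-0.97,-0.72,0]
    - [-0.97,-0.72,0]
    - [-0.97,-0.72,0]
    - [-0.97,-0.72,0]
    - [-0.97,-0.72,0]
    - [-0.97,-0.72,0]
    - [-0.97,-0.72,0]
    - [-0.97,-0.72,0]
  twist:
    - [0,0,0.78]
    - [0,0,0.78]
    - [0,0,0.78]
    - [0,0,0]
    - [0,0,0]
    - [0,0,0]
    - [0,0,0]
    - [0,0,0]
    - [0,0,0]
    - [0,0,0]
    - [0,0,0]
    - [0,0,0]
  fingers: [0.3,0.3,0.3,0.3,0.3,0.3,0.3,0.3,0.3,0.3,0.3,0.3]

```text
time_s: 1.6
position: [0.2512, 0.3281, 0.2052]
orientation: [0.247, 0.969, -0.0, -0.0]
ft_force: [-0.2, -0.1, 0.6]
width: 0.0658
grasp_force: 0.0
```

carry_out:
  translation:
    - [-0.97,-0.72,0]
    - [-0.97,-0.72,0]
    - [-0.97,-0.72,0]
    - [-0.97,-0.72,0]
    - [-0.97,-0.72,0]
    - [-0.97,-0.72,0]
    - [-0.97,-0.72,0]
    - [-0.97,-0.72,0]
    - [-0.97,-0.72,0]
    - [-0.97,-0.72,0]
    - [-0.97,-0.72,0]
    - [-0.97,-0.72,0]
  twist:
    - [0,0,0]
    - [0,0,0]
    - [0,0,0]
    - [0,0,0]
    - [0,0,0]
    - [0,0,0]
    - [0,0,0]
    - [0,0,0]
    - [0,0,0]
    - [0,0,0]
    - [0,0,0]
    - [0,0,0]
  fingers: [0.3,0.3,0.3,0.3,0.3,0.3,0.3,0.3,0.3,0.3,0.3,0.3]

```text
time_s: 3.1
position: [0.3729, 0.065, 0.2053]
orientation: [0.247, 0.969, -0.0, -0.0]
ft_force: [0.1, -0.5, -0.3]
width: 0.0659
grasp_force: 0.0
```

carry_out:
  translation:
    - [-0.97,-0.72,0]
    - [-0.97,-0.72,0]
    - [-0.97,-0.72,0]
    - [-0.97,-0.72,0]
    - [-0.97,-0.72,0]
    - [-0.97,-0.72,0]
    - [-0.97,-0.72,0]
    - [-0.97,-0.72,0]
    - [-0.97,-0.72,0]
    - [0,0,0]
    - [0,0,0]
  twist:
    - [0,0,0]
    - [0,0,0]
    - [0,0,0]
    - [0,0,0]
    - [0,0,0]
    - [0,0,0]
    - [0,0,0]
    - [0,0,0]
    - [0,0,0]
    - [0,0,0]
    - [0,0,0]
  fingers: [0.3,0.3,0.3,0.3,0.3,0.3,0.3,0.3,0.3,0.3,0.3]

```text
time_s: 4.47
position: [0.4638, -0.131, 0.2052]
orientation: [0.247, 0.969, 0.0, -0.0]
ft_force: [-1.0, 0.3, 0.2]
width: 0.0658
grasp_force: 0.0
```

Run:
```python
from h import *
go([.4638,-.1337,.018],61.4)
for n in("top","scene"):
    im=dict(np.load(f"{n}0.npz"));P=cloud(im);c=im["color"].astype(int)
    m=(np.hypot(P[...,0]-.613,P[...,1]+.065)<.045)&(c.max(2)<110)&(P[...,2]>.007)
    k=cv2.connectedComponentsWithStats(m.astype(np.uint8));l=k[1];i=1+k[2][1:,4].argmax();m=l==i
    q=P[m];print(n,cv2.minAreaRect((q[:,:2]*1000).astype(np.float32)),np.median(q,0),m.sum())
    # rays at rim height
    R=cv2.Rodrigues(np.array(im["rvec"],float))[0];C=-R.T@np.array(im["tvec"]).ravel()
    for h in(.010,.018):
        q2=C+(q-C)*((h-C[2])/(q[:,2]-C[2]))[:,None];print(h,cv2.minAreaRect((q2[:,:2]*1000).astype(np.float32)))
```

```text
t 4.47 pos [ 0.4638 -0.131   0.2052] width 0.0658 f [-1.   0.3  0.2] 0.0
turn units [ 0.   -0.01  0.  ] shift after turn units [-0.07 -0.12  9.36] before turn [-0.07 -0.12  9.36]
top ((610.6596069335938, -65.61876678466797), (57.178375244140625, 46.576507568359375), 3.417757987976074) [ 0.61111484 -0.0656833   0.01135989] 659
0.01 ((611.931396484375, -65.64392852783203), (58.155513763427734, 46.86368179321289), 3.5933616161346436)
0.018 ((609.3582153320312, -65.29569244384766), (57.48902893066406, 46.326541900634766), 3.5933573246002197)
scene ((609.4014892578125, -66.02747344970703), (58.22775650024414, 46.095741271972656), 3.8797049522399902) [ 0.61013822 -0.06554332  0.01141819] 761
0.01 ((608.8695068359375, -66.58997344970703), (57.7736930847168, 45.53297424316406), 3.8182857036590576)
0.018 ((611.1590576171875, -63.27320861816406), (56.97893142700195, 44.906593322753906), 3.8182809352874756)
```

Slot centre is about (0.610, -0.0655), yaw 3.6°. I descend and grip.

carry_out:
  translation:
    - [-0.07,-0.12,1]
    - [0,0,1]
    - [0,0,1]
    - [0,0,1]
    - [0,0,1]
    - [0,0,1]
    - [0,0,1]
    - [0,0,1]
    - [0,0,0.8]
    - [0,0,0.56]
    - [0,0,0]
    - [0,0,0]
  twist:
    - [0,0,0]
    - [0,0,0]
    - [0,0,0]
    - [0,0,0]
    - [0,0,0]
    - [0,0,0]
    - [0,0,0]
    - [0,0,0]
    - [0,0,0]
    - [0,0,0]
    - [0,0,0]
    - [0,0,0]
  fingers: [0.3,0.3,0.3,0.3,0.3,0.3,0.3,0.3,0.3,0.3,0.3,0.3]

```text
time_s: 5.98
position: [0.4645, -0.1344, 0.0187]
orientation: [0.247, 0.969, -0.0, 0.0]
ft_force: [-0.4, -0.4, 0.3]
width: 0.0658
grasp_force: 0.0
```

carry_out:
  translation:
    - [0,0,0]
    - [0,0,0]
    - [0,0,0]
    - [0,0,0]
    - [0,0,0]
    - [0,0,0]
    - [0,0,0]
    - [0,0,0]
  twist:
    - [0,0,0]
    - [0,0,0]
    - [0,0,0]
    - [0,0,0]
    - [0,0,0]
    - [0,0,0]
    - [0,0,0]
    - [0,0,0]
  fingers: [0.5,0.6,0.7,0.8,0.9,1,1,1]
  newtons: 25

```text
time_s: 6.98
position: [0.4642, -0.1343, 0.0183]
orientation: [0.247, 0.969, 0.0, 0.0]
ft_force: [0.2, 1.3, 1.4]
width: 0.0282
grasp_force: 25.0
```

carry_out:
  translation:
    - [0,0,-0.5]
    - [0,0,-1]
    - [0,0,-1]
    - [0,0,-1]
    - [0,0,-1]
    - [0,0,-0.5]
    - [0,0,0]
    - [0,0,0]
    - [0,0,0]
    - [0,0,0]
    - [0,0,0]
    - [0,0,0]
  twist:
    - [0,0,0]
    - [0,0,0]
    - [0,0,0]
    - [0,0,0]
    - [0,0,-0.92]
    - [0,0,-0.92]
    - [0,0,-0.92]
    - [0,0,-0.92]
    - [0,0,-0.92]
    - [0,0,-0.92]
    - [0,0,-0.92]
    - [0,0,0]
  fingers: [1,1,1,1,1,1,1,1,1,1,1,1]

```text
time_s: 8.48
position: [0.4641, -0.1344, 0.1186]
orientation: [-0.031, 1.0, -0.0, -0.0]
ft_force: [0.5, 0.1, -1.1]
width: 0.0282
grasp_force: 25.0
```

Run:
```python
from h import *
go([.612,-.0654,.118],93.6)
```

```text
t 8.47 pos [ 0.4641 -0.1344  0.1186] width 0.0282 f [ 0.5  0.1 -1.1] 24.998313635587692
turn units [-0. -0. -0.] shift after turn units [-7.6   2.98  0.03] before turn [-7.6   2.98  0.03]
```

carry_out:
  translation:
    - [-0.5,0.2,0]
    - [-0.9,0.35,0]
    - [-0.9,0.35,0]
    - [-0.9,0.35,0]
    - [-0.9,0.35,0]
    - [-0.9,0.35,0]
    - [-0.9,0.35,0]
    - [-0.9,0.35,0]
    - [-0.8,0.33,0]
    - [0,0,0]
    - [0,0,0]
  twist:
    - [0,0,0]
    - [0,0,0]
    - [0,0,0]
    - [0,0,0]
    - [0,0,0]
    - [0,0,0]
    - [0,0,0]
    - [0,0,0]
    - [0,0,0]
    - [0,0,0]
    - [0,0,0]
  fingers: [1,1,1,1,1,1,1,1,1,1,1]

```text
time_s: 9.85
position: [0.6118, -0.0653, 0.118]
orientation: [-0.031, 1.0, 0.0, -0.0]
ft_force: [0.5, 0.6, -1.1]
width: 0.0278
grasp_force: 25.0
```

Run:
```python
from h import *
go([.612,-.0654,.033],93.6)
for n in("top","scene"):
    im=env.get_image(n);cv2.imwrite(f"pics/{n}1.png",im["color"][:,:,::-1])
    if n=="scene": cv2.imwrite("pics/c1.png",cv2.resize(im["color"][100:320,130:350,::-1],None,fx=2.5,fy=2.5))
```

```text
t 9.85 pos [ 0.6118 -0.0653  0.118 ] width 0.0278 f [ 0.5  0.6 -1.1] 24.998750388622284
turn units [ 0.   -0.01 -0.  ] shift after turn units [-0.01 -0.01  4.25] before turn [-0.01 -0.01  4.25]
```

View pics/c1.png

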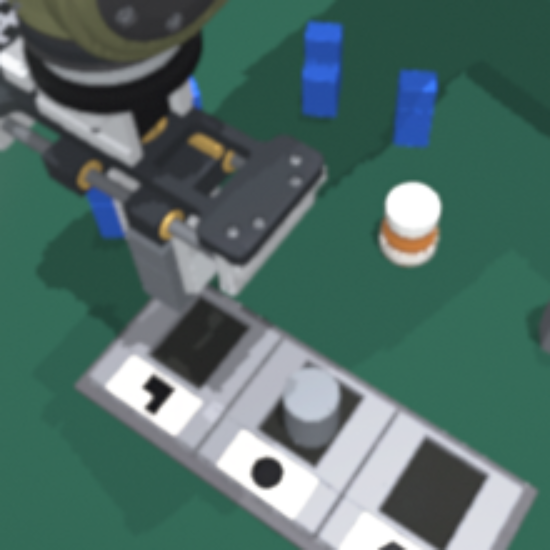

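The block hangs upright between the fingers at about crop (205,265), over the empty stepped-label slot at (200,335). The round block and jar are undisturbed. I lower it, slowing near the floor.

carry_out:
  translation:
    - [0,0,0.7]
    - [0,0,0.9]
    - [0,0,0.9]
    - [0,0,0.8]
    - [0,0,0.5]
    - [0,0,0.3]
    - [0,0,0.1]
    - [0,0,0.1]
    - [0,0,0.05]
    - [0,0,0]
    - [0,0,0]
  twist:
    - [0,0,0]
    - [0,0,0]
    - [0,0,0]
    - [0,0,0]
    - [0,0,0]
    - [0,0,0]
    - [0,0,0]
    - [0,0,0]
    - [0,0,0]
    - [0,0,0]
    - [0,0,0]
  fingers: [1,1,1,1,1,1,1,1,1,1,1]

```text
time_s: 11.32
position: [0.6122, -0.0653, 0.0314]
orientation: [-0.031, 1.0, -0.0, 0.0]
ft_force: [-0.3, -0.4, -2.5]
width: 0.0283
grasp_force: 25.0
```

carry_out:
  translation:
    - [0,0,0.05]
    - [0,0,0.05]
    - [0,0,0]
    - [0,0,0]
  twist:
    - [0,0,0]
    - [0,0,0]
    - [0,0,0]
    - [0,0,0]
  fingers: [1,1,1,1]

```text
time_s: 11.82
position: [0.6121, -0.0653, 0.0293]
orientation: [-0.031, 1.0, -0.0, 0.0]
ft_force: [-0.4, -0.4, -1.1]
width: 0.0279
grasp_force: 25.0
```

carry_out:
  translation:
    - [0,0,0.05]
    - [0,0,0]
    - [0,0,0]
  twist:
    - [0,0,0]
    - [0,0,0]
    - [0,0,0]
  fingers: [1,1,1]

```text
time_s: 12.2
position: [0.6122, -0.0653, 0.0284]
orientation: [-0.031, 1.0, -0.0, 0.0]
ft_force: [0.2, -0.1, 0.7]
width: 0.0281
grasp_force: 25.0
```

carry_out:
  translation:
    - [0,0,0.05]
    - [0,0,0]
    - [0,0,0]
  twist:
    - [0,0,0]
    - [0,0,0]
    - [0,0,0]
  fingers: [1,1,1]

```text
time_s: 12.58
position: [0.6123, -0.0653, 0.0283]
orientation: [-0.032, 1.0, -0.0, 0.0]
ft_force: [-5.0, 0.8, 10.7]
width: 0.0279
grasp_force: 25.0
```

Contact: 10.7 N upward, so the block is on the floor. I back off slightly, open part way, then lift.

carry_out:
  translation:
    - [0,0,-0.03]
    - [0,0,0]
    - [0,0,0]
    - [0,0,0]
    - [0,0,0]
    - [0,0,0]
  twist:
    - [0,0,0]
    - [0,0,0]
    - [0,0,0]
    - [0,0,0]
    - [0,0,0]
    - [0,0,0]
  fingers: [1,0.65,0.55,0.45,0.45,0.45]

```text
time_s: 13.32
position: [0.6121, -0.0653, 0.0278]
orientation: [-0.031, 1.0, -0.0, -0.0]
ft_force: [-0.3, -0.2, 0.1]
width: 0.0521
grasp_force: 0.0
```

carry_out:
  translation:
    - [0,0,-0.3]
    - [0,0,-0.8]
    - [0,0,-1]
    - [0,0,-1]
    - [0,0,-1]
    - [0,0,-1]
    - [0,0,-1]
    - [0,0,-1]
    - [1,0,-1]
    - [1,0,0]
    - [1,0,0]
    - [1,0,0]
  twist:
    - [0,0,0]
    - [0,0,0]
    - [0,0,0]
    - [0,0,0]
    - [0,0,0]
    - [0,0,0]
    - [0,0,0]
    - [0,0,0]
    - [0,0,0]
    - [0,0,0]
    - [0,0,0]
    - [0,0,0]
  fingers: [0.45,0.45,0.45,0.45,0.45,0.45,0.45,0.45,0.45,0.45,0.45,0.45]

```text
time_s: 14.82
position: [0.5317, -0.0704, 0.1914]
orientation: [-0.032, 1.0, -0.0, 0.001]
ft_force: [0.0, 0.4, 0.2]
width: 0.0519
grasp_force: 0.0
```

Run:
```python
from h import *
for n in("top","scene"):
    im=env.get_image(n);P=cloud(im);z=P[...,2];np.savez(f"{n}2.npz",**im)
    if n=="scene": cv2.imwrite("pics/c2.png",cv2.resize(im["color"][100:320,130:350,::-1],None,fx=2.5,fy=2.5))
    near=np.hypot(P[...,0]-.61,P[...,1]+.065)<.04
    for a,b in((.07,.09),(.05,.06),(.05,.09)):
        m=near&(z>a)&(z<b)
        if m.sum()>20: print(n,a,b,m.sum(),cv2.minAreaRect((P[m][:,:2]*1000).astype(np.float32)),np.median(P[m],0).round(4))
```

```text
scene 0.07 0.09 254 ((621.3897094726562, -65.03170776367188), (20.763906478881836, 28.92678451538086), 3.070382595062256) [ 0.6226 -0.0629  0.0807]
scene 0.05 0.06 178 ((611.2825927734375, -65.54537200927734), (40.29065704345703, 28.169103622436523), 3.7096750736236572) [ 0.6009 -0.0608  0.0558]
scene 0.05 0.09 488 ((611.5476684570312, -65.70024108886719), (40.799766540527344, 28.808406829833984), 3.7096750736236572) [ 0.6197 -0.0611  0.0714]
```

View pics/c2.png

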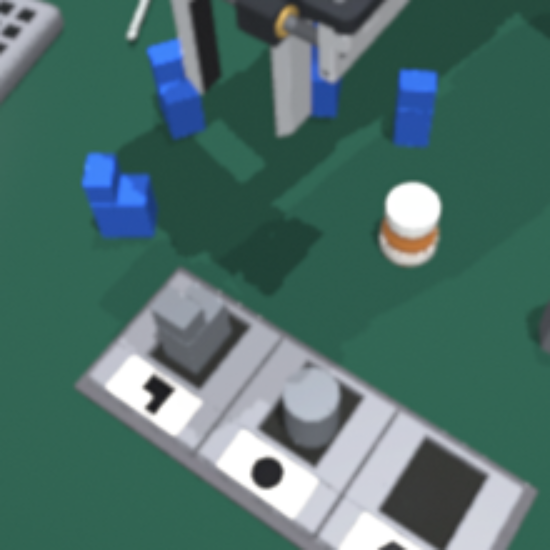

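The block stands upright in the stepped-label slot at about crop (193,330). Its centre is at (0.611, -0.0655), top at about 0.0807 and yaw 3.7°. The robot is clear and the other blocks haven't moved.

```bash
python3 -c "
from plant import env
print(env.finish_job())"
```

```text
the job is handed in; nothing more can be done
None
```

The stepped block is back in its slot, upright on the floor, about 1–2 mm off centre and aligned to well under 1°; it was released gently, the round and hexagonal blocks were not touched, and the job is handed in at about 15 s (the hand-in returned no verdict).

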